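# Set the mask turret of the microscope lamp

## Task

On the lamp box, push the upright tab of the round turret with the fingertips until the tab points squarely at the raised cross; only then press the button on the box's right-hand end well in and let it come out again. Only touch and push: the box must not be lifted or shoved along the bench, and the collet, bottle, mouse and die box stay as they are.

Things in the scene. Friction and masses are not known exactly. Their poses are not given: they have to be found in the camera images.
- lamp_box: Cream lamp box, 270 (x) by 350 (y) by 80 mm high, 2.8 kg, loose on rubber feet on the bench. Origin: centre of its underside; z up; x to its far side (away from the robot at yaw 0), y to its left end. On its flat top (z = 80 mm), around the turret, lie six flat black symbols.
- turret_axis (a point): Point on the turret's vertical axis, on the box's top face, in its middle (box frame 0, 0, 80 mm). The turret is a dark steel disc of 118 mm diameter whose face stands 14 mm above the box's top (16 mm on the small hub cap).
- turret (a joint): Angle of the turret in rad, growing counter-clockwise from above; 0 (or any whole turn) = the tab points exactly at the cross. Turns without end in both directions; stiff (0.16 N m of friction, about 2 N at the tab), no click stops, it stays where it is left.
- tab_tip (a point): Outer top edge of the turret's tab, 100 mm from the turret axis, 56 mm above the box's top. The tab is an upright aluminium fin, 58 to 100 mm from the axis, 10 mm thick, on a foot 12 mm wide whose top is 15 mm above the box's top. Nothing else in the turret stands higher than 16 mm.
- cross_symbol (a point): Centre of the raised cross (two bars 30 by 8 mm, 3 mm high), 119 mm from the turret axis along the box's +x. Six such black symbols lie on this circle, 60 degrees apart; counter-clockwise from above: cross, disc, bar, ring, square, two dots.
- set_button_top (a point): Centre of the top face of the round black push button, 28 mm across, in a low grey housing at the right-hand (-y) end of the box's top, 148 mm from the turret axis. It presses straight down.
- set_button (a joint): Button travel in m: 0 = out, 0.006 = fully in (about 5 N); springs back when let go.
- collet: Loose steel collet, a stepped cylinder 30 mm across and 36 mm high, standing on the left-hand (+y) end of the box's top, 148 to 166 mm from the turret axis. Origin: centre of its underside. Leave it alone.
- bottle: Loose amber bottle with a white cap, 84 mm across and 170 mm high, standing on the bench to the left of the box. Origin: centre of its underside. Leave it alone.
- mouse: Loose grey computer mouse, 100 by 60 by 32 mm, on the bench to the right of the box. Origin: centre of its underside. Leave it alone.
- die_box: Loose flat plastic die box, 94 by 94 by 25 mm, on the bench to the right of the box. Origin: centre of its underside. Leave it alone.

How it is judged:
By the outcome, as a careful person would: the job done as asked, in the order asked, and still so for the second after the job is handed in, with the robot touching nothing.
It also fails if it takes over 58 s, if anything falls off the work surface, if the arm or the gripper's body presses on something with over 40 N, if the wrist force passes 120 N, or if a joint passes its speed limit or range.

## Robot

A 7-joint arm with a two-finger parallel gripper is mounted at the origin on the work surface. World frame = base frame: x ahead of the robot, y to its left, z up, the work surface at z = 0. Lengths are in m, angles in rad, forces in N, time in s.
With the tool pointing down it reaches from about 0.425 to 1.025 m from the base axis. Payload 9.4 kg.
Tool frame: the origin (TCP) lies at the very end of the fingers, on their centre line; the grasp point (between the pads) lies 19 mm behind it; z points along the fingers, y is the direction in which the jaws open and shut (so a half turn about z gives the same grasp; the last joint's range is limited). The gripper opens to 85 mm and grips with 20 to 120 N. Pads are 22 mm wide; open, the fingers measure 114 mm over their backs; the gripper's body (76 mm by 85 mm) begins 54 mm behind the grasp point. The pads swing forward as they close: fully open they stand 13 mm farther back than shut.
Start: joints at [-1.392, 0.599, -0.003, 1.599, 0.002, 0.943, -0.08], TCP at [0.183, 0.701, 0.231] pointing down, gripper open.
Joint ranges: [-2.57, 2.57], [-0.35, 1.97], [-1.29, 1.29], [0.11, 2.56], [-1.05, 4.19], [0.11, 1.86], [-2.63, 2.63]. Speed limits (rad/s): [2.22, 2.22, 3.01, 3.01, 3.14, 3.14, 3.14].

## Interface

Orientations are given as a unit quaternion [x, y, z, w].
In Python, from rig import * gives the robot as it stands. The module is installed in compiled form; this text tells all that it offers.
- The arm moves only by the tool send_rows, never from a script. Its argument "steps" is text: rows parted by semicolons, each of 7 numbers parted by spaces: the turn, a rotation vector about the tool's x, y, z in rad, then the shift along the tool's x, y, z in m, then the closure in counts, from 0 (fully open) to 255 (shut). A call has exactly 8 rows; each row shifts and turns the commanded pose from where the row before left it, along the tool's axes as they then stand; what a row does not reach is not made up. A row lasts 1/8 s, in which the tool goes at most 62.5 mm and 10.7 degrees, less where a joint would pass 70% of its speed; a pose out of reach is approached as far as the arm can. A call is refused whole if a number of a shift passes 0.0625 or a number of a turn 0.188, either way. A call with a gripper value outside its range is refused whole. The fingers move at their own pace and stop on an object; "grip_force" is the grip in N (left out, the last holds). Time passes only in rows, so rows that do not move let the fingers close, or fill a call up. It gives the time, the measured TCP pose, the force and the opening at its end, in the units of the state.
- get_state(): the state, without advancing time (a new reading comes with each control period).
- snapshot(name): name is "scene" or "top"; returns a dict with "color" (384x512x3 uint8, blue, green, red), "K" (3x3 intrinsics, pixels), "position" and "rotation" of the camera in the world. Camera axes: x right, y up, looking along -z (the intrinsics and any distortion apply to the point x, -y, -z); pixel columns grow to the right and rows downward; lengths in m; the calibration is good to about 2 mm. A picture is of the moment at which its call begins. There is no depth.
- finish_job(): hands the job in, once; it reports no verdict.
The state is a dict: "time": time; "joints": joint angles; "joint_velocities": joint speeds; "effort": joint torques, N m; "position": TCP position; "tool_rot": TCP orientation; "ft_force": force on the tool from outside, world axes, zero at the start; "wrist_torque": the same for the moment, N m; "finger_gap": finger opening in m.
Only numpy, scipy, OpenCV 4.12 (cv2) and the standard library are available. Lean on these libraries where they do the work, as an engineer would, in place of code of your own. Each camera call takes 0.05 s, during which the arm holds its last target.

## Working session

There is one attempt and no reset: what is moved stays moved. The work goes in short steps, Python scripts to look and compute and a tool call to move; the robot and the scene stay as the last step left them, time stands still between calls to the robot, and variables do not carry over. Pictures are saved under pics/ and viewed, and the job is handed in when it is done.

Besides the shell and the picture viewer there is one more tool, called by a JSON object that holds its "method" and its "body", one argument or row to a line. send_rows: Moves the arm, as the interface text tells. Its arguments: {"type":"object","properties":{"steps":{"type":"string"},"grip_force":{"type":"number"}},"required":["steps"]}

```bash
mkdir -p pics
python3 - <<'E'
from rig import *
import cv2
s=get_state();print({k:s[k] for k in('time','position','tool_rot','ft_force','finger_gap')})
for n in('scene','top'):
    d=snapshot(n);cv2.imwrite(f'pics/{n}0.png',d['color']);print(n,d['K'],d['position'],d['rotation'],d.keys())
E
```

```text
{'time': 0.0, 'position': array([0.18330697, 0.70095214, 0.23038598]), 'tool_rot': array([ 1.27488200e-01,  9.91839766e-01, -7.97770249e-04, -2.84847956e-05]), 'ft_force': array([ 0.38388984,  0.83346243, -0.52770712]), 'finger_gap': 0.08540603977541088}
scene [[403.6894812    0.         259.55608837]
 [  0.         403.6894812  188.2183348 ]
 [  0.           0.           1.        ]] [1.062192   0.40318055 0.65356288] [0.19027006 0.37060146 0.8003703  0.43111396] dict_keys(['color', 'K', 'position', 'rotation'])
top [[449.14645154   0.         253.53212997]
 [  0.         449.14645154 195.58956997]
 [  0.           0.           1.        ]] [0.2917835  0.04671685 1.3056655 ] [-0.07526315  0.07790904  0.72951544 -0.67533167] dict_keys(['color', 'K', 'position', 'rotation'])
```

View pics/scene0.png

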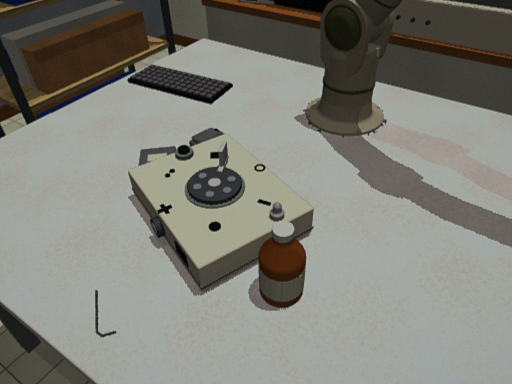

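View pics/top0.png

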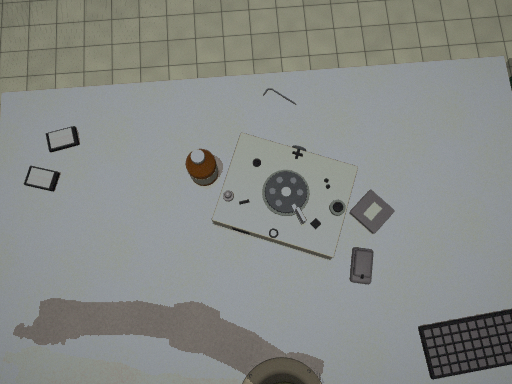

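The box is seen in both views. In the top view the turret hub is near (286,192), the cross near (298,153), and the tab points to about (303,217), close to the square. The button is near (338,207). Next I'll zoom in and calibrate.

```bash
cat > h.py <<'E'
import numpy as np, cv2
from scipy.spatial.transform import Rotation as R
F=np.diag([1.,-1,-1])
def ray(d,uv,z):
    uv=np.atleast_2d(np.asarray(uv,float)); K=d['K']
    c=np.c_[(uv-K[:2,2])/K[0,0],np.ones(len(uv))]
    w=(R.from_quat(d['rotation']).as_matrix()@F@c.T).T if np.size(d['rotation'])==4 else (np.array(d['rotation'])@F@c.T).T
    p=np.array(d['position']); return p+w*((z-p[2])/w[:,2])[:,None]
def proj(d,P):
    P=np.atleast_2d(P); c=(F@R.from_quat(d['rotation']).as_matrix().T@(P-d['position']).T).T
    return (c[:,:2]/c[:,2:])*d['K'][0,0]+d['K'][:2,2]
def tri(d1,u1,d2,u2):
    a0,a1=ray(d1,u1,0)[0],ray(d1,u1,.3)[0]; b0,b1=ray(d2,u2,0)[0],ray(d2,u2,.3)[0]
    A=np.c_[a1-a0,-(b1-b0)]; t=np.linalg.lstsq(A,b0-a0,rcond=None)[0]
    p=a0+t[0]*(a1-a0);q=b0+t[1]*(b1-b0); return (p+q)/2,np.linalg.norm(p-q)
E
python3 - <<'E'
from rig import *; from h import *
import pickle
S=snapshot('scene');T=snapshot('top');pickle.dump((S,T),open('st.pkl','wb'))
def crop(d,x,y,w,h,f,n): cv2.imwrite(n,cv2.resize(d['color'][y:y+h,x:x+w],None,fx=f,fy=f,interpolation=cv2.INTER_CUBIC))
crop(T,205,125,160,140,5,'pics/tz.png'); crop(S,120,120,200,150,4,'pics/sz.png')
print(ray(T,[[286,191],[298,153],[338,207],[257,163],[273,233],[316,223],[244,202],[327,183]],.08))
print(ray(S,[[215,184],[165,209],[184,151],[215,226],[260,168],[214,155],[264,202],[170,173]],.08))
E
```

```text
[[ 0.5677569  -0.0600038   0.08      ]
 [ 0.67590182 -0.10436317  0.08      ]
 [ 0.51115513 -0.19970066  0.08      ]
 [ 0.65541432  0.01456375  0.08      ]
 [ 0.45275054 -0.01357251  0.08      ]
 [ 0.47121941 -0.13406528  0.08      ]
 [ 0.5455094   0.05951077  0.08      ]
 [ 0.58179639 -0.17693853  0.08      ]]
[[ 0.55535028 -0.06453045  0.08      ]
 [ 0.67421277 -0.10145239  0.08      ]
 [ 0.49810299 -0.20700796  0.08      ]
 [ 0.65602337  0.01571934  0.08      ]
 [ 0.45390256 -0.01275204  0.08      ]
 [ 0.47142117 -0.13451135  0.08      ]
 [ 0.54559639  0.05853013  0.08      ]
 [ 0.58055761 -0.17579201  0.08      ]]
```

View pics/tz.png

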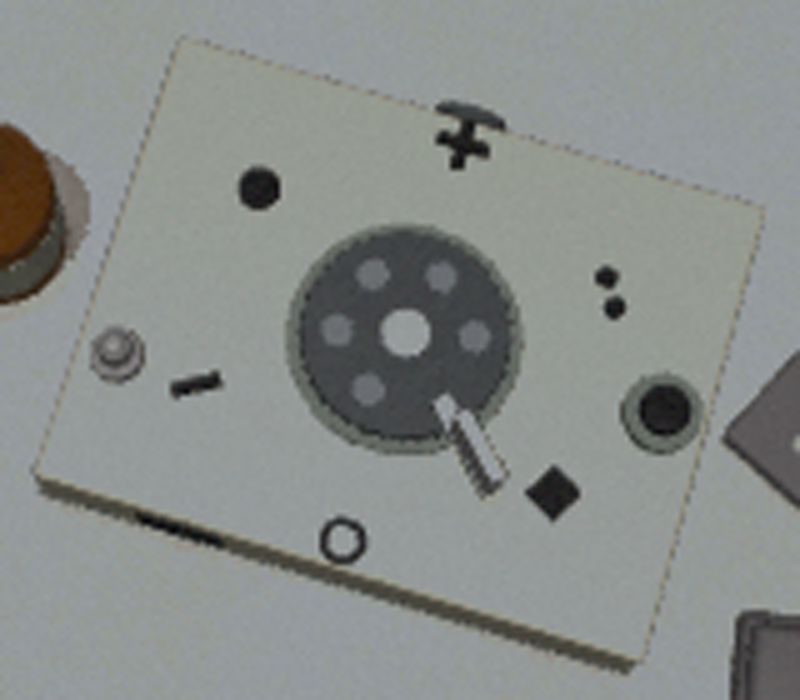

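View pics/sz.png

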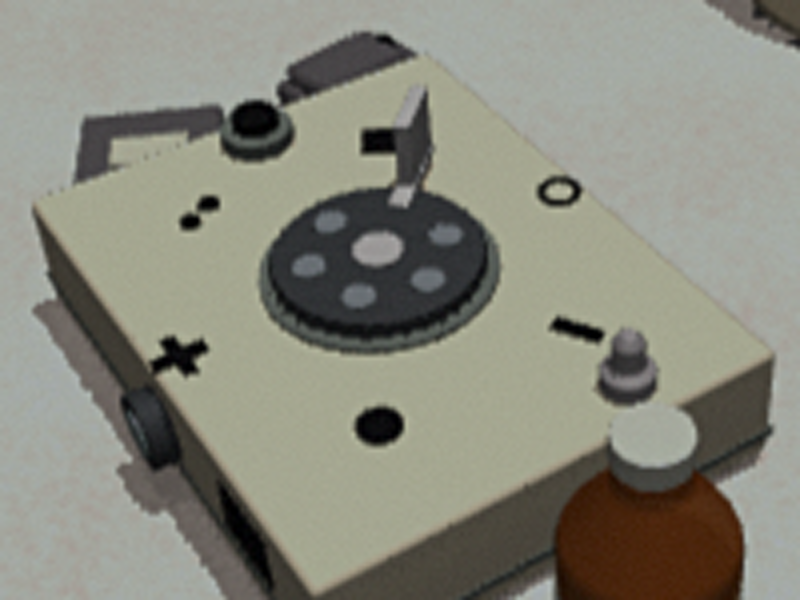

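Run:
```python
from h import *; import pickle
S,T=pickle.load(open('st.pkl','rb'))
def dark(d,box,th):
    x,y,w,h=box; g=cv2.cvtColor(d['color'],cv2.COLOR_BGR2GRAY); 
    m=np.zeros_like(g);m[y:y+h,x:x+w]=(g[y:y+h,x:x+w]<th)
    n,l,st,c=cv2.connectedComponentsWithStats(m)
    return [(tuple(st[i][:5]),c[i].round(1)) for i in range(1,n) if st[i][4]>6]
for n,d,b in(('T',T,(215,135,145,120)),('S',S,(140,135,170,110))):
  for th in(55,):
    for s,c in dark(d,b,th): print(n,s,c,ray(d,c,.08)[0,:2].round(4))
```

```text
T (np.int32(293), np.int32(149), np.int32(10), np.int32(10), np.int32(41)) [297.2 153.6] [ 0.6743 -0.1019]
T (np.int32(253), np.int32(159), np.int32(8), np.int32(8), np.int32(51)) [256.5 162.4] [0.6573 0.0158]
T (np.int32(215), np.int32(161), np.int32(1), np.int32(8), np.int32(8)) [215.  164.5] [0.6603 0.1338]
T (np.int32(215), np.int32(173), np.int32(3), np.int32(7), np.int32(8)) [216.2 176.2] [0.6257 0.1324]
T (np.int32(324), np.int32(179), np.int32(4), np.int32(3), np.int32(10)) [325.8 180. ] [ 0.5907 -0.1745]
T (np.int32(326), np.int32(185), np.int32(4), np.int32(4), np.int32(12)) [327.6 186.2] [ 0.5725 -0.1776]
T (np.int32(240), np.int32(200), np.int32(9), np.int32(4), np.int32(19)) [244.2 201.6] [0.5466 0.0589]
T (np.int32(333), np.int32(202), np.int32(10), np.int32(10), np.int32(82)) [337.6 206.7] [ 0.5121 -0.1987]
T (np.int32(283), np.int32(212), np.int32(7), np.int32(1), np.int32(7)) [286. 212.] [ 0.5083 -0.0545]
T (np.int32(310), np.int32(219), np.int32(11), np.int32(10), np.int32(56)) [315.2 223.3] [ 0.4706 -0.1318]
T (np.int32(232), np.int32(227), np.int32(18), np.int32(7
[... 1455 characters left out ...]
 np.int32(13), np.int32(5), np.int32(36)) [264.1 202. ] [0.5455 0.0587]
S (np.int32(158), np.int32(204), np.int32(14), np.int32(10), np.int32(69)) [164.3 208.7] [ 0.6743 -0.1033]
S (np.int32(272), np.int32(208), np.int32(9), np.int32(5), np.int32(31)) [276.  210.2] [0.5529 0.0927]
S (np.int32(270), np.int32(215), np.int32(14), np.int32(5), np.int32(28)) [275.6 217.8] [0.572  0.1037]
S (np.int32(209), np.int32(222), np.int32(12), np.int32(9), np.int32(83)) [214.4 226. ] [0.6567 0.0147]
S (np.int32(263), np.int32(229), np.int32(47), np.int32(16), np.int32(206)) [283.9 240.2] [0.6141 0.1486]
S (np.int32(174), np.int32(238), np.int32(5), np.int32(7), np.int32(19)) [175.3 241.7] [ 0.7293 -0.0218]
```

Run:
```python
from h import *; import pickle
S,T=pickle.load(open('st.pkl','rb'))
# cross, disc, bar, ring, square, dots
t=np.array([[.6743,-.1019],[.6573,.0158],[.5466,.0589],[.4534,-.0133],[.4706,-.1318],[.5816,-.1761]])
s=np.array([[.6743,-.1033],[.6567,.0147],[.5455,.0587],[.4536,-.0144],[.4695,-.1339],[.5798,-.1777]])
for q in (t,s,(t+s)/2):
    z=q[:,0]+1j*q[:,1]; m=np.exp(1j*np.arange(6)*np.pi/3)
    c=z.mean(); a=((z-c)*m.conj()).mean(); print(c,abs(a),np.degrees(np.angle(a)),'resid mm',(abs(z-c-a*m)*1e3).round(1))
c=(t+s).mean(0)/2
# tab top edge heights: outer-top, inner-top candidates in zooms  (zoom+crop)
def tz(x,y): return [205+(x+.5)/5-.5,125+(y+.5)/5-.5]
def sz(x,y): return [120+(x+.5)/4-.5,120+(y+.5)/4-.5]
def show(n,a,b):
    p,e=tri(T,tz(*a),S,sz(*b)); r=p[:2]-c; print(n,p.round(4),'err',round(e,4),'r',np.hypot(*r).round(4),'ang',np.degrees(np.arctan2(r[1],r[0])).round(2))
show('hub',(406,333),(377,247)); show('button',(664,409),(256,119)); show('collet',(117,345),(628,338)) ; 
cs=lambda n,d,b:None
def big(d,box,f,n):
    x,y,w,h=box;cv2.imwrite(n,cv2.resize(d['color'][y:y+h,x:x+w],None,fx=f,fy=f,interpolation=cv2.INTER_CUBIC))
big(T,(285,195,35,35),16,'pics/tt.png');big(S,(205,135,35,45),13,'pics/ss.png')
```

```text
(0.5639666666666666-0.05806666666666667j) 0.1189321888145105 -21.685077318141808 resid mm [0.2 0.1 0.7 0.8 0.1 0.6]
(0.5632333333333333-0.05931666666666666j) 0.11930248343772765 -21.746962173818403 resid mm [0.3 0.3 0.6 1.4 0.7 0.6]
(0.5635999999999999-0.058691666666666656j) 0.11911731875581483 -21.716067840640985 resid mm [0.2 0.2 0.5 1.  0.4 0.3]
hub [ 0.5639 -0.0584  0.0962] err 0.001 r 0.0004 ang 45.65
button [ 0.5099 -0.1948  0.0966] err 0.0003 r 0.1463 ang -111.53
collet [0.5656 0.1013 0.1113] err 0.0006 r 0.16 ang 89.29
```

View pics/tt.png

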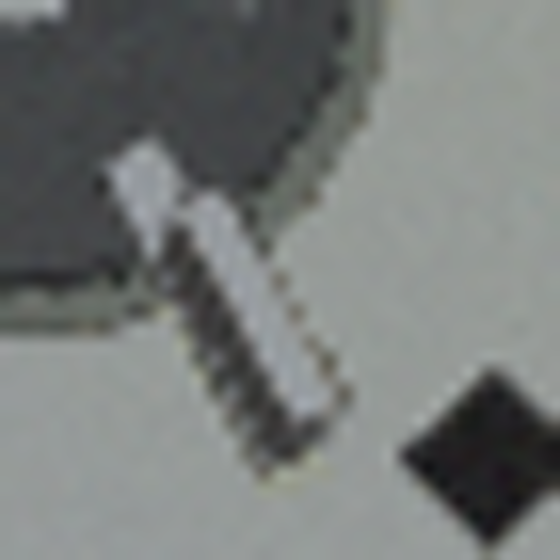

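View pics/ss.png

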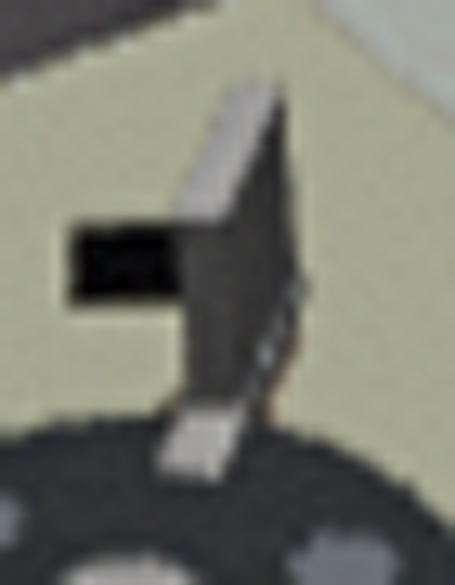

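```bash
cat >> h.py <<'E'
C=np.array([.5638,-.0586]); YAW=-21.7
def pol(p):
    r=np.asarray(p)[:2]-C; a=np.degrees(np.arctan2(r[1],r[0]))-YAW; return np.hypot(*r).round(4),round((a+180)%360-180,2)
E
python3 - <<'E'
from h import *; import pickle
S,T=pickle.load(open('st.pkl','rb'))
tz=lambda x,y:[285+(x+.5)/16-.5,195+(y+.5)/16-.5]
sz=lambda x,y:[205+(x+.5)/13-.5,135+(y+.5)/13-.5]
ps=[]
for n,a,b in(('in',(210,198),(203,213)),('out',(322,402),(262,88))):
    p,e=tri(T,tz(*a),S,sz(*b));ps.append(p);print(n,p.round(4),e.round(4),pol(p))
d=ps[1]-ps[0];print('dir rel',np.degrees(np.arctan2(d[1],d[0]))-YAW)
for z in(.136,):
  for d,a in((T,[tz(210,198),tz(322,402)]),(S,[sz(203,213),sz(262,88)])):
    q=ray(d,a,z);v=q[1]-q[0];print(q.round(4),[pol(x) for x in q],np.degrees(np.arctan2(v[1],v[0]))-YAW)
E
```

```text
in [ 0.5094 -0.0814  0.1354] 0.0014 (np.float64(0.059), np.float64(-135.56))
out [ 0.4738 -0.0963  0.1351] 0.0018 (np.float64(0.0976), np.float64(-135.55))
dir rel -135.5270808150306
[[ 0.5097 -0.0819  0.136 ]
 [ 0.4742 -0.097   0.136 ]] [(np.float64(0.059), np.float64(-134.98)), (np.float64(0.0975), np.float64(-135.12))] -135.32757695437476
[[ 0.5098 -0.0801  0.136 ]
 [ 0.4746 -0.0946  0.136 ]] [(np.float64(0.0581), np.float64(-136.58)), (np.float64(0.0962), np.float64(-136.34))] -135.98000842455465
```

```bash
cat >> h.py <<'E'
def psi(s):
    M=R.from_quat(s['tool_rot']).as_matrix(); return np.degrees(np.arctan2(M[1,1],M[0,1])),M
def plan(x,y,z,ps,tgt,n,clo):
    """straight line, pose x,y,z,psi(deg of tool y) -> tgt, n rows (shift in pre-turn axes)"""
    d=(np.array(tgt[:3])-[x,y,z])/n; da=np.radians((tgt[3]-ps))/n; a=np.radians(ps)
    for i in range(n):
        ty=np.array([np.cos(a),np.sin(a)]); tx=np.array([-np.sin(a),np.cos(a)])
        print('0 0 %.3f %.4f %.4f %.4f %d;'%(-da,d[:2]@tx,d[:2]@ty,-d[2],clo)); a+=da
E
python3 - <<'E'
from h import *; import pickle
from rig import *
S,T=pickle.load(open('st.pkl','rb'))
p,e=tri(T,[197,157],S,[120+652/4,120+436/4]);print('cap',p,e)
s=get_state();a,M=psi(s);print(a,M.round(3))
plan(*s['position'],a,(.42,.36,.25,4.2),8,165)
E
```

```text
cap [0.65964255 0.17320177 0.16491891] 0.0021874740346678493
75.3433613856157 [[-0.967  0.253 -0.   ]
 [ 0.253  0.967 -0.001]
 [-0.    -0.001 -1.   ]]
0 0 0.155 -0.0394 -0.0338 -0.0024 165;
0 0 0.155 -0.0442 -0.0273 -0.0024 165;
0 0 0.155 -0.0478 -0.0201 -0.0024 165;
0 0 0.155 -0.0504 -0.0125 -0.0024 165;
0 0 0.155 -0.0517 -0.0045 -0.0024 165;
0 0 0.155 -0.0518 0.0035 -0.0024 165;
0 0 0.155 -0.0506 0.0115 -0.0024 165;
0 0 0.155 -0.0482 0.0191 -0.0024 165;
```

{"method": "send_rows", "body": {
  "steps": "0 0 0.155 -0.039 -0.034 -0.0024 165; 0 0 0.155 -0.044 -0.027 -0.0024 165; 0 0 0.155 -0.048 -0.020 -0.0024 165; 0 0 0.155 -0.050 -0.0125 -0.0024 165; 0 0 0.155 -0.052 -0.0045 -0.0024 165; 0 0 0.155 -0.052 0.0035 -0.0024 165; 0 0 0.155 -0.0505 0.0115 -0.0024 165; 0 0 0.155 -0.048 0.019 -0.0024 165",
  "grip_force": 20
}}

```text
time: 1.2
position: [0.4206, 0.3594, 0.2507]
tool_rot: [0.682, 0.731, 0.0, -0.0]
ft_force: [0.7, 0.3, 0.3]
finger_gap: 0.0301
```

Run:
```python
from h import *; from rig import *
s=get_state();a,M=psi(s);print(s['time'],s['position'],a,s['finger_gap'],s['joints'].round(2),s['joint_velocities'].round(2))
plan(*s['position'],a,(.488,-.0905,.22,-67.1),8,165)
```

```text
1.2 [0.42064942 0.35937666 0.25068797] 4.012833911573849 0.030118993452699534 [-1.07  0.39  0.36  1.99 -0.19  0.8  -0.53] [ 0.43 -0.06  0.4   0.11 -0.17  0.   -0.31]
0 0 0.155 -0.0567 0.0045 0.0038 165;
0 0 0.155 -0.0553 0.0132 0.0038 165;
0 0 0.155 -0.0526 0.0216 0.0038 165;
0 0 0.155 -0.0487 0.0294 0.0038 165;
0 0 0.155 -0.0435 0.0366 0.0038 165;
0 0 0.155 -0.0373 0.0429 0.0038 165;
0 0 0.155 -0.0303 0.0481 0.0038 165;
0 0 0.155 -0.0225 0.0522 0.0038 165;
```

{"method": "send_rows", "body": {
  "steps": "0 0 0.155 -0.0565 0.0045 0.0038 165; 0 0 0.155 -0.0555 0.013 0.0038 165; 0 0 0.155 -0.0525 0.0215 0.0038 165; 0 0 0.155 -0.0485 0.0295 0.0038 165; 0 0 0.155 -0.0435 0.0365 0.0038 165; 0 0 0.155 -0.0375 0.043 0.0038 165; 0 0 0.155 -0.0305 0.048 0.0038 165; 0 0 0.155 -0.0225 0.052 0.0038 165"
}}

```text
time: 2.2
position: [0.4894, -0.0901, 0.2202]
tool_rot: [0.98, 0.199, 0.0, -0.0]
ft_force: [1.0, 0.2, 0.4]
finger_gap: 0.0302
```

Run:
```python
from h import *; from rig import *
d=snapshot('scene');cv2.imwrite('pics/s2.png',d['color'])
s=get_state();a,M=psi(s);print(s['time'],s['position'],a,s['finger_gap'],s['joints'].round(2),s['joint_velocities'].round(2),s['ft_force'])
plan(*s['position'],a,(.4883,-.0905,.108,-67.1),8,165)
```

```text
2.25 [ 0.49005778 -0.09765237  0.22067919] -67.8224462233939 0.03004886840678721 [-0.44  0.42  0.72  2.15 -0.42  0.71 -0.62] [-0.07 -0.03 -0.03  0.03  0.06 -0.01 -0.  ] [ 0.85013808 -7.05942898  0.81396222]
0 0 -0.002 0.0001 -0.0009 0.0141 165;
0 0 -0.002 0.0001 -0.0009 0.0141 165;
0 0 -0.002 0.0001 -0.0009 0.0141 165;
0 0 -0.002 0.0001 -0.0009 0.0141 165;
0 0 -0.002 0.0001 -0.0009 0.0141 165;
0 0 -0.002 0.0001 -0.0009 0.0141 165;
0 0 -0.002 0.0001 -0.0009 0.0141 165;
0 0 -0.002 0.0001 -0.0009 0.0141 165;
```

View pics/s2.png

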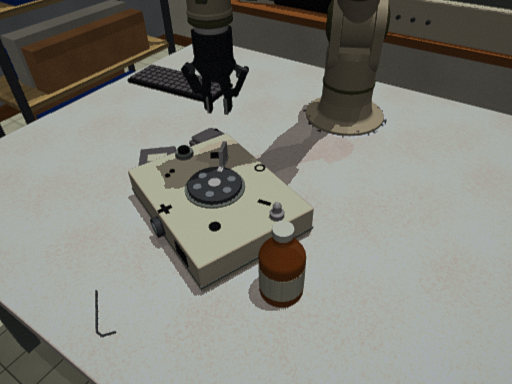

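The gripper hangs over the tab, with fingertips near (218,108) and the tab at (222,155). I'll descend part way, let it settle, then check.

{"method": "send_rows", "body": {
  "steps": "0 0 0 0 0 0 165; 0 0 0 0 0 0.02 165; 0 0 0 0 0 0.025 165; 0 0 0 0 0 0.02 165; 0 0 0 0 0 0 165; 0 0 0 0 0 0 165; 0 0 0 0 0 0 165; 0 0 0 0 0 0 165"
}}

```text
time: 3.25
position: [0.4895, -0.0882, 0.1557]
tool_rot: [0.979, 0.202, 0.001, 0.0]
ft_force: [1.2, -0.3, -1.2]
finger_gap: 0.03
```

Run:
```python
from h import *; from rig import *
s=get_state();a,M=psi(s);print(s['time'],s['position'],a,s['finger_gap'],s['joint_velocities'].round(2),s['ft_force'],pol(s['position']))
for n in('scene','top'):
    d=snapshot(n);x,y,w,h,f=(150,60,150,110,5) if n=='scene' else (230,150,130,100,6)
    cv2.imwrite(f'pics/{n}3.png',cv2.resize(d['color'][y:y+h,x:x+w],None,fx=f,fy=f,interpolation=cv2.INTER_CUBIC))
plan(*s['position'],a,(.4883,-.0905,.108,-67.1),1,165)
```

```text
3.25 [ 0.4894611  -0.08821688  0.15565685] -66.71974869639308 0.030030523389619094 [ 0.  0. -0.  0. -0. -0.  0.] [ 1.20615952 -0.33794991 -1.19735006] (np.float64(0.08), np.float64(-136.58))
0 0 0.007 -0.0020 0.0016 0.0477 165;
```

View pics/scene3.png

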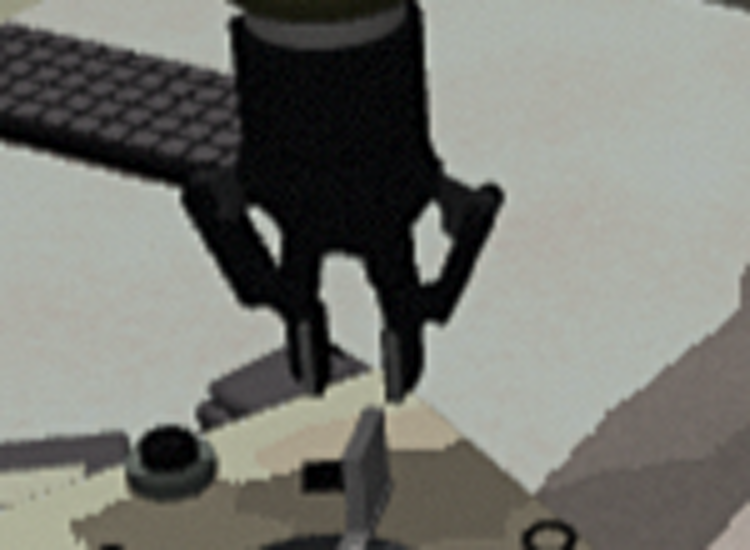

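View pics/top3.png

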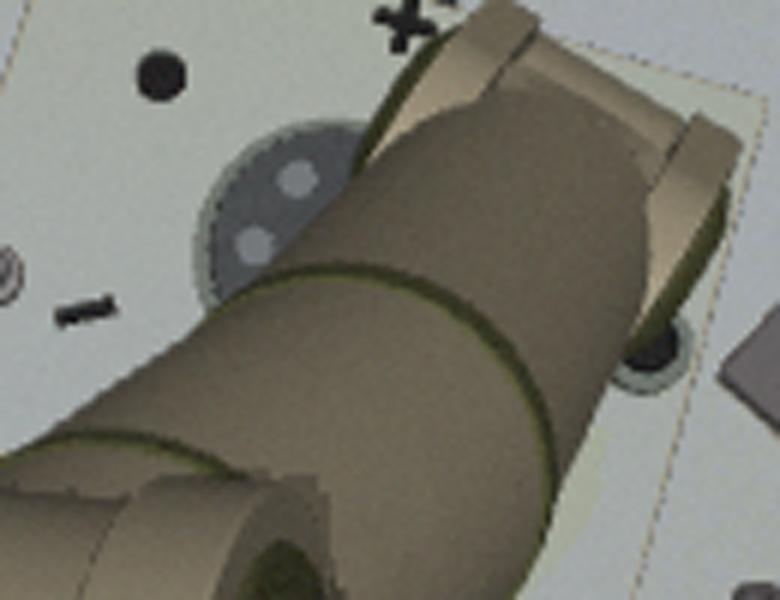

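{"method": "send_rows", "body": {
  "steps": "0 0 0.007 -0.002 0.0016 0.0075 165; 0 0 0 0 0 0.01 165; 0 0 0 0 0 0.01 165; 0 0 0 0 0 0.01 165; 0 0 0 0 0 0.01 165; 0 0 0 0 0 0 165; 0 0 0 0 0 0 165; 0 0 0 0 0 0 165"
}}

```text
time: 4.35
position: [0.4882, -0.0907, 0.1079]
tool_rot: [0.98, 0.198, 0.0, 0.0]
ft_force: [0.1, -0.7, 0.0]
finger_gap: 0.0301
```

Run:
```python
from h import *; from rig import *
s=get_state();a,M=psi(s);print(s['time'],s['position'],a,s['finger_gap'],s['ft_force'],pol(s['position']))
d=snapshot('scene');x,y,w,h,f=(150,60,150,110,5)
cv2.imwrite(f'pics/scene4.png',cv2.resize(d['color'][y:y+h,x:x+w],None,fx=f,fy=f,interpolation=cv2.INTER_CUBIC))
```

```text
4.35 [ 0.48816548 -0.09071562  0.10790075] -67.14711538572345 0.030083306411617605 [ 0.13999103 -0.6653012   0.04357331] (np.float64(0.0822), np.float64(-135.29))
```

View pics/scene4.png

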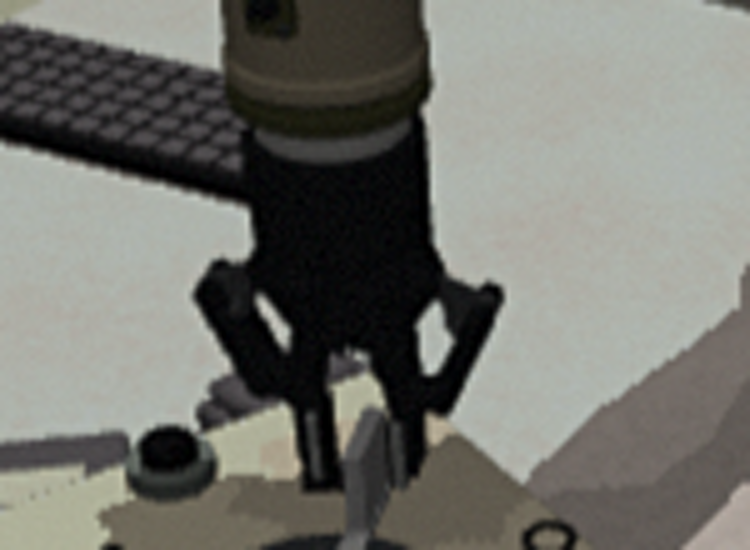

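The tab stands between the fingers with no contact. I'll close the gap to it first, then follow the arc around the turret axis.

{"method": "send_rows", "body": {
  "steps": "0 0 0 0 0.004 0 165; 0 0 0 0 0.004 0 165; 0 0 0 0 0.002 0 165; 0 0 -0.04 0.0005 0.0033 0 165; 0 0 -0.06 0.0008 0.0049 0 165; 0 0 -0.08 0.0011 0.0065 0 165; 0 0 -0.08 0.0011 0.0065 0 165; 0 0 -0.08 0.0011 0.0065 0 165"
}}

```text
time: 5.4
position: [0.51, -0.1212, 0.1075]
tool_rot: [0.932, 0.363, 0.0, -0.0]
ft_force: [0.6, 3.1, -0.2]
finger_gap: 0.0302
```

```bash
cat > st.py <<'E'
from h import *; from rig import *
s=get_state();a,M=psi(s)
v=s['position'][:2]-C; ar=np.radians(a); ty=np.array([np.cos(ar),np.sin(ar)]);tx=np.array([-np.sin(ar),np.cos(ar)])
# pushing tab angle implied by tool yaw (tab radial = tool -x)
print('t',s['time'],'pos',s['position'].round(4),'tool yaw->tab ang',round(a-90-YAW,2),'radial',round(-v@tx,4),'tang',round(v@ty,4),'gap',round(s['finger_gap'],4),'F',s['ft_force'].round(1),'F_tan',round(s['ft_force'][:2]@ty,1),'tilt',M[:2,2].round(3))
print('j',s['joints'].round(2))
E
python3 st.py
```

```text
t 5.4 pos [ 0.51   -0.1212  0.1075] tool yaw->tab ang -115.71 radial 0.082 tang 0.0096 gap 0.0302 F [ 0.6  3.1 -0.2] F_tan -1.9 tilt [-0.     0.001]
j [-0.15  0.58  0.4   2.18 -0.5   0.47 -0.18]
```

{"method": "send_rows", "body": {
  "steps": "0 0 -0.09 0.0012 0.0073 0 165; 0 0 -0.09 0.0012 0.0073 0 165; 0 0 -0.09 0.0012 0.0073 0 165; 0 0 -0.09 0.0012 0.0073 0 165; 0 0 -0.09 0.0012 0.0073 0 165; 0 0 -0.09 0.0012 0.0073 0 165; 0 0 -0.09 0.0012 0.0073 0 165; 0 0 -0.09 0.0012 0.0073 0 165"
}}

```text
time: 6.4
position: [0.5638, -0.1416, 0.1074]
tool_rot: [0.744, 0.668, -0.0, -0.0]
ft_force: [-1.2, 1.5, 0.1]
finger_gap: 0.0301
```

```bash
python3 st.py
```

```text
t 6.4 pos [ 0.5638 -0.1416  0.1074] tool yaw->tab ang -74.48 radial 0.0825 tang 0.0089 gap 0.0301 F [-1.2  1.5  0.1] F_tan -1.4 tilt [-0.001  0.   ]
j [ 0.    0.61  0.21  2.04 -0.25  0.52  0.29]
```

{"method": "send_rows", "body": {
  "steps": "0 0 -0.09 0.0012 0.0073 0 165; 0 0 -0.09 0.0012 0.0073 0 165; 0 0 -0.09 0.0012 0.0073 0 165; 0 0 -0.09 0.0012 0.0073 0 165; 0 0 -0.09 0.0012 0.0073 0 165; 0 0 -0.09 0.0012 0.0073 0 165; 0 0 -0.09 0.0012 0.0073 0 165; 0 0 -0.09 0.0012 0.0073 0 165"
}}

```text
time: 7.4
position: [0.6179, -0.1216, 0.1074]
tool_rot: [0.461, 0.887, -0.001, -0.0]
ft_force: [-1.7, -1.4, -0.5]
finger_gap: 0.0302
```

```bash
python3 st.py
python3 - <<'E'
from h import *; from rig import *
d=snapshot('scene');x,y,w,h,f=(110,80,200,150,4)
cv2.imwrite(f'pics/scene5.png',cv2.resize(d['color'][y:y+h,x:x+w],None,fx=f,fy=f,interpolation=cv2.INTER_CUBIC))
E
```

```text
t 7.4 pos [ 0.6179 -0.1216  0.1074] tool yaw->tab ang -33.26 radial 0.0827 tang 0.0081 gap 0.0302 F [-1.7 -1.4 -0.5] F_tan -2.2 tilt [-0.001 -0.001]
j [ 0.09  0.64  0.02  1.92 -0.02  0.58  0.74]
```

View pics/scene5.png

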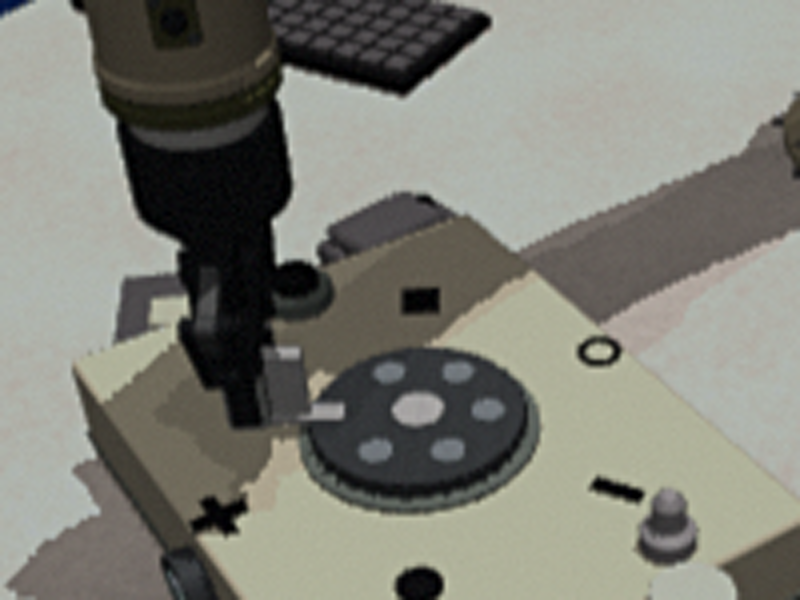

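{"method": "send_rows", "body": {
  "steps": "0 0 -0.075 0.0009 0.0065 0 165; 0 0 -0.075 0.0009 0.0065 0 165; 0 0 -0.075 0.0009 0.0065 0 165; 0 0 -0.075 0.0009 0.0065 0 165; 0 0 -0.075 0.0009 0.0065 0 165; 0 0 -0.075 0.0009 0.0065 0 165; 0 0 -0.06 0.0007 0.005 0 165; 0 0 0 0 0 0 165"
}}

```text
time: 8.45
position: [0.6435, -0.0845, 0.1075]
tool_rot: [0.224, 0.974, 0.0, 0.0]
ft_force: [-0.8, 0.7, 0.3]
finger_gap: 0.0301
```

```bash
python3 st.py
python3 - <<'E'
from h import *; from rig import *; import pickle
d=snapshot('scene');x,y,w,h,f=(130,140,90,80,8)
pickle.dump(d,open('s6.pkl','wb'))
cv2.imwrite(f'pics/scene6.png',cv2.resize(d['color'][y:y+h,x:x+w],None,fx=f,fy=f,interpolation=cv2.INTER_CUBIC))
E
```

```text
t 8.45 pos [ 0.6435 -0.0845  0.1075] tool yaw->tab ang -4.25 radial 0.083 tang 0.0115 gap 0.0301 F [-0.8  0.7  0.3] F_tan 0.3 tilt [0. 0.]
j [ 0.12  0.66 -0.11  1.87  0.12  0.62  1.05]
```

View pics/scene6.png

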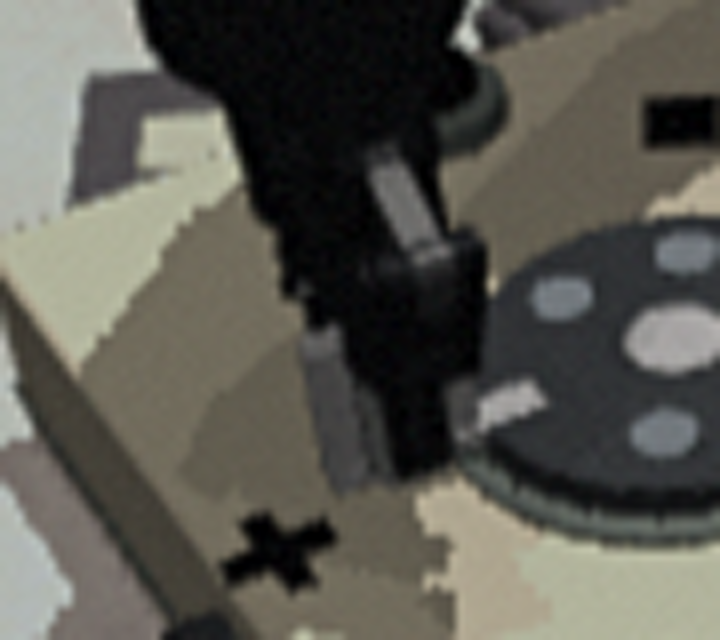

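Run:
```python
from h import *; from rig import *
s=get_state();a,M=psi(s)
y=np.radians(YAW);er=np.array([np.cos(y),np.sin(y)]);et=np.array([-er[1],er[0]])
p=C+.0825*er+.010*et;print(p)
plan(*s['position'],a,(*p,.1075,YAW+90),4,165)
```

```text
[ 0.6441509  -0.07981278]
0 0 -0.019 0.0003 0.0012 0.0000 165;
0 0 -0.019 0.0003 0.0012 0.0000 165;
0 0 -0.019 0.0003 0.0012 0.0000 165;
0 0 -0.019 0.0003 0.0012 0.0000 165;
```

{"method": "send_rows", "body": {
  "steps": "0 0 -0.019 0.0003 0.0012 0 165; 0 0 -0.019 0.0003 0.0012 0 165; 0 0 -0.019 0.0003 0.0012 0 165; 0 0 -0.018 0.0002 0.0012 0 165; 0 0 0 0 0 0 165; 0 0 0 0 0 0 165; 0 0 0 0 0 0 165; 0 0 0 0 0 0 165"
}}

```text
time: 9.5
position: [0.6443, -0.0796, 0.1076]
tool_rot: [0.188, 0.982, 0.0, 0.0]
ft_force: [0.3, -1.5, 0.1]
finger_gap: 0.0299
```

```bash
python3 st.py
```

```text
t 9.5 pos [ 0.6443 -0.0796  0.1076] tool yaw->tab ang 0.06 radial 0.0826 tang 0.0102 gap 0.0299 F [ 0.3 -1.5  0.1] F_tan -1.3 tilt [0. 0.]
j [ 0.12  0.66 -0.13  1.87  0.14  0.62  1.1 ]
```

{"method": "send_rows", "body": {
  "steps": "0 0 0 0 -0.008 0 165; 0 0 0 0 0 0 165; 0 0 0 0 0 -0.04 165; 0 0 0 0 0 -0.045 165; 0 0 0 0.021 -0.035 0 165; 0 0 0 0.021 -0.04 0 255; 0 0 0 0.021 -0.04 0 255; 0 0 0 0.020 -0.034 0 255"
}}

```text
time: 10.5
position: [0.5078, -0.1962, 0.1928]
tool_rot: [0.188, 0.982, -0.0, 0.0]
ft_force: [0.8, -0.3, 0.0]
finger_gap: -0.0001
```

```bash
python3 st.py
python3 - <<'E'
from h import *; from rig import *; import pickle
S=snapshot('scene');T=snapshot('top');pickle.dump((S,T),open('st7.pkl','wb'))
def crop(d,x,y,w,h,f,n): cv2.imwrite(n,cv2.resize(d['color'][y:y+h,x:x+w],None,fx=f,fy=f,interpolation=cv2.INTER_CUBIC))
crop(T,205,125,160,120,5,'pics/t7.png'); crop(S,140,120,120,120,5,'pics/s7.png')
E
```

```text
t 10.5 pos [ 0.5078 -0.1962  0.1928] tool yaw->tab ang 0.01 radial -0.0011 tang -0.1486 gap -0.0001 F [ 0.8 -0.3  0. ] F_tan 0.0 tilt [ 0. -0.]
j [ 0.39  0.44 -0.17  2.05  0.12  0.67  1.34]
```

View pics/t7.png

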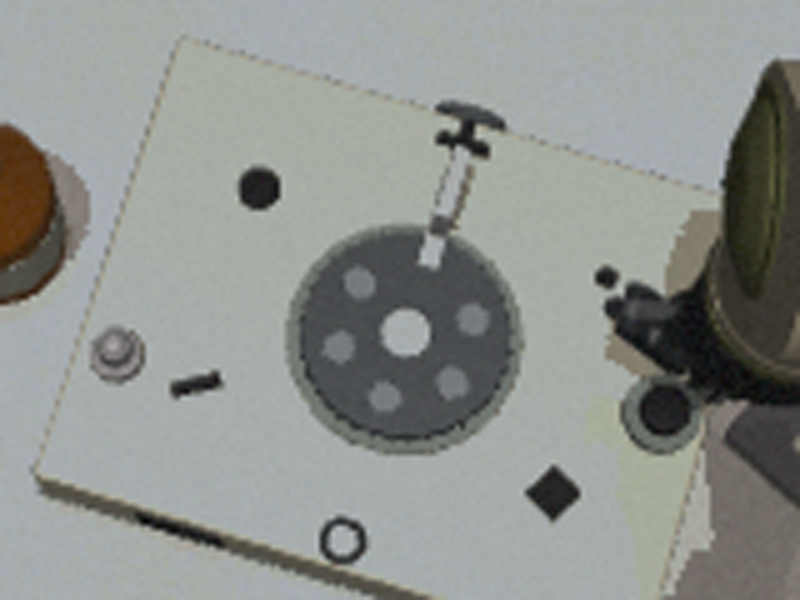

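View pics/s7.png

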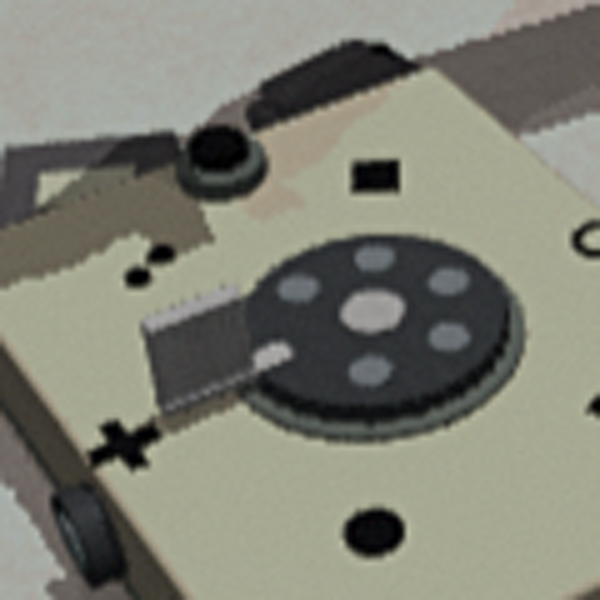

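```bash
cat > spots.py <<'E'
from h import *; import pickle,sys
def comps(d,seeds,half,lo,hi):
    g=cv2.cvtColor(d['color'],cv2.COLOR_BGR2GRAY).astype(float); out=[]
    for u,v in seeds:
        x0,y0=int(round(u))-half,int(round(v))-half; p=g[y0:y0+2*half+1,x0:x0+2*half+1]
        w=np.clip(p-lo,0,hi-lo); yy,xx=np.mgrid[y0:y0+2*half+1,x0:x0+2*half+1]; out.append([(w*xx).sum()/w.sum(),(w*yy).sum()/w.sum()])
    return np.array(out)
def ang(d,hubseed,seeds,half,lo,hi):
    u=comps(d,seeds,half,lo,hi); hb=comps(d,[hubseed],half+1,lo+20,hi+60)
    q=ray(d,u,.094)[:,:2]; h=ray(d,hb,.096)[0,:2]
    v=q-C; a=np.degrees(np.arctan2(v[:,1],v[:,0]))-YAW
    # fit z = c + A*exp(i*60k)
    k=np.round((a-a[0])/60); m=np.exp(1j*np.radians(60*k)); z=q[:,0]+1j*q[:,1]
    X=np.c_[np.ones(len(m)),m]; sol=np.linalg.lstsq(X,z,rcond=None)[0]
    t=np.degrees(np.angle(sol[1]))-YAW; t=(t+30)%60-30
    print('hub',h.round(4),'fit c',sol[0].round(4),'r',abs(sol[1]).round(4),'phase mod60',t.round(2),'spot angs',a.round(1)%360,'r',np.hypot(*v.T).round(4))
E
python3 - <<'E'
from spots import *
S0,T0=pickle.load(open('st.pkl','rb'));S7,T7=pickle.load(open('st7.pkl','rb'))
tz=lambda l:[(205+(x+.5)/5-.5,125+(y+.5)/5-.5) for x,y in l]
s0=lambda l:[(120+(x+.5)/4-.5,120+(y+.5)/4-.5) for x,y in l]
s7=lambda l:[(140+(x+.5)/5-.5,120+(y+.5)/5-.5) for x,y in l]
g=cv2.cvtColor(T7['color'],cv2.COLOR_BGR2GRAY)
x,y=map(int,tz([(339,346)])[0]);print(g[y-5:y+7,x-5:x+7])
ang(T0,tz([(406,333)])[0],tz([(373,274),(441,276),(475,336),(368,390),(337,330)]),4,85,140)
ang(T7,tz([(406,333)])[0],tz([(360,283),(474,321),(453,382),(385,397),(339,346)]),4,85,140)
g=cv2.cvtColor(S7['color'],cv2.COLOR_BGR2GRAY)
x,y=map(int,s7([(448,281)])[0]);print(g[y-5:y+7,x-5:x+7])
ang(S0,s0([(377,247)])[0],s0([(330,221),(446,233),(428,279),(359,295),(308,264)]),4,65,130)
ang(S7,s7([(372,311)])[0],s7([(375,257),(299,288),(449,281),(449,336),(370,371)]),4,65,130)
E
```

```text
[[ 79  76  77  76  76  75  73  74  77  75  75  73]
 [ 73  76  76  75  76  79  81  78  77  75  77  72]
 [ 74  78  73  74  78  73  77  76  77  76  79  76]
 [ 74  75  74  74  80 102 113  92  77  77  78  76]
 [ 77  75  75  99 118 123 123 118 101  77  76  76]
 [ 75  78  84 120 122 123 120 122 104  77  75  76]
 [ 77  76  80 120 121 121 123 120 118  80  74  76]
 [ 79  74 104 120 120 119 121 122 105  76  78  76]
 [ 76  77  82  89 120 120 121 119  93  77  75  75]
 [ 76  76  76  80  75 100 107  78  80  74  76  77]
 [ 77  80  77  77  75  78  79  78  76  77  75  77]
 [ 77  79  78  77  76  78  79  76  75  78  80  79]]
hub [ 0.5639 -0.0581] fit c (0.5641-0.0577j) r 0.0381 phase mod60 -15.57 spot angs [ 45.5 346.1 284.6 162.8 104.2] r [0.0387 0.0377 0.0374 0.0383 0.0388]
hub [ 0.5639 -0.058 ] fit c (0.5643-0.058j) r 0.038 phase mod60 -1.09 spot angs [ 59.  299.8 238.6 177.6 118.5] r [0.0388 0.0376 0.0371 0.0381 0.0383]
[[ 52  50  50  47  47  46  46  53  75 119 148 162]
 [ 52  52  52  51  49  51  49  46  46  54  75 120]
 [ 51  53  53  50  51  50  52  46  48  44  42  58]
 [ 54  50  47  62  71  74  71  63  64  51  49  43]
 [ 52  48  63  93 111 113 112  99  96  63  48  51]
 [ 49  58  95 110 111 112 113 110 111  89  52  51]
 [ 50  71 113 114 115 112 110 110 114  86  55  51]
 [ 50  61 100 109 112 112 111 105 100  69  50  48]
 [ 48  48  64  83  98 100 100  80  68  51  47  50]
 [ 49  49  48  53  54  55  55  49  50  50  50  50]
 [ 49  51  49  49  51  49  49  49  52  52  51  51]
 [ 53  53  53  51  50  52  49  48  53  54  51  52]]
hub [ 0.5646 -0.058 ] fit c (0.5634-0.0591j) r 0.0382 phase mod60 -15.43 spot angs [284.  165.3 104.8  44.5 343.7] r [0.0389 0.0381 0.0374 0.0376 0.0383]
hub [ 0.5647 -0.0579] fit c (0.5636-0.0593j) r 0.0382 phase mod60 -1.06 spot angs [239.7 298.3 179.5 119.8  58.5] r [0.0387 0.039  0.038  0.0375 0.0377]
```

Run:
```python
from spots import *
S0,T0=pickle.load(open('st.pkl','rb'));S7,T7=pickle.load(open('st7.pkl','rb'))
def dk(d,seeds,half,th):
    g=cv2.cvtColor(d['color'],cv2.COLOR_BGR2GRAY).astype(float);o=[]
    for u,v in seeds:
        x0,y0=int(round(u))-half,int(round(v))-half;p=g[y0:y0+2*half+1,x0:x0+2*half+1];w=np.clip(th-p,0,None);yy,xx=np.mgrid[y0:y0+2*half+1,x0:x0+2*half+1];o.append([(w*xx).sum()/w.sum(),(w*yy).sum()/w.sum()])
    return np.array(o)
def fit(n,d,seeds,k,half,th):
    q=ray(d,dk(d,seeds,half,th),.08);z=q[:,0]+1j*q[:,1];m=np.exp(1j*np.pi/3*np.array(k))
    s=np.linalg.lstsq(np.c_[np.ones(len(m)),m],z,rcond=None)[0];print(n,s[0].round(4),abs(s[1]).round(4),np.degrees(np.angle(s[1])).round(2))
ts=[(256.5,162.4),(244.2,201.6),(273,232.5),(315.2,223.3)]
fit('T0',T0,ts,[1,2,3,4],7,110);fit('T7',T7,ts,[1,2,3,4],7,110)
ss=[(214.4,226),(264.1,202),(259.5,167.7)]
fit('S0',S0,ss,[1,2,3],7,80);fit('S7',S7,ss,[1,2,3],7,80)
def crop(d,x,y,w,h,f,n): cv2.imwrite(n,cv2.resize(d['color'][y:y+h,x:x+w],None,fx=f,fy=f,interpolation=cv2.INTER_CUBIC))
crop(S7,165,135,40,35,16,'pics/bs.png');crop(T0,322,192,32,30,16,'pics/bt.png')
```

```text
T0 (0.5633-0.0576j) 0.1198 -21.89
T7 (0.5633-0.0577j) 0.1197 -21.87
S0 (0.5631-0.0588j) 0.1188 -21.75
S7 (0.5631-0.0588j) 0.1188 -21.76
```

View pics/bs.png

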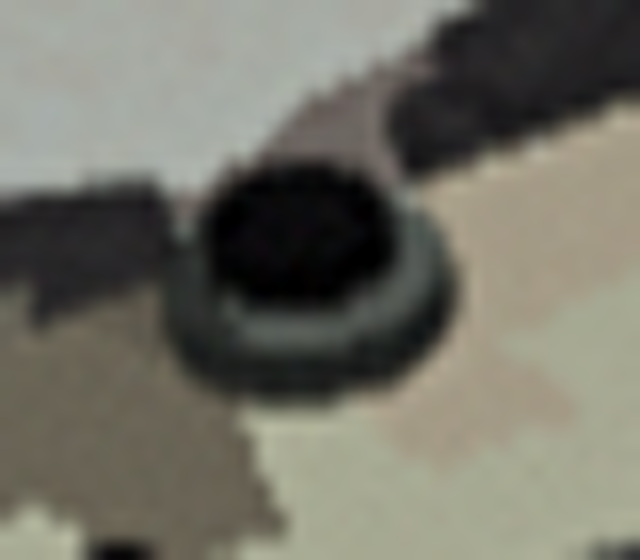

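View pics/bt.png

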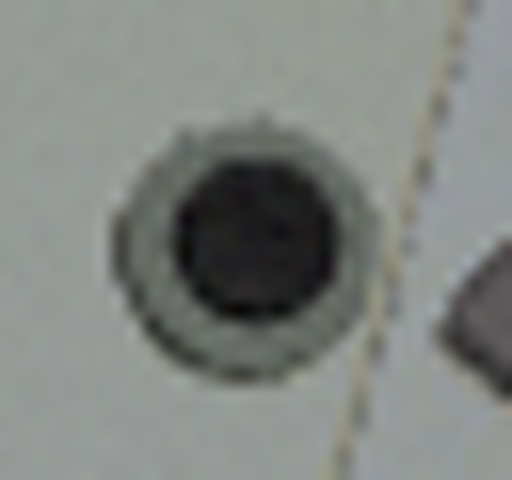

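Both views agree that the tab sits about 1.1° short, and the box hasn't moved. I'll go back and nudge it the last degree.

{"method": "send_rows", "body": {
  "steps": "0 0 -0.02 -0.021 0.037 0 165; 0 0 0 -0.021 0.037 0 165; 0 0 0 -0.021 0.037 0 165; 0 0 0 -0.020 0.037 0 165; 0 0 0 0 0 0 165; 0 0 0 0 0 0.025 165; 0 0 0 0 0 0.02 165; 0 0 0 0 0 0 165"
}}

```text
time: 11.6
position: [0.6381, -0.0864, 0.1463]
tool_rot: [0.178, 0.984, -0.0, -0.002]
ft_force: [-0.1, -0.3, 0.9]
finger_gap: 0.0301
```

```bash
python3 st.py
```

```text
t 11.6 pos [ 0.6381 -0.0864  0.1463] tool yaw->tab ang 1.19 radial 0.0793 tang 0.0 gap 0.0301 F [-0.1 -0.3  0.9] F_tan -0.3 tilt [-0.003  0.   ]
j [ 0.15  0.6  -0.15  1.86  0.14  0.69  1.13]
```

{"method": "send_rows", "body": {
  "steps": "0 0 0 -0.002 0 0.02 165; 0 0 0 0 0 0.019 165; 0 0 0 0 0 0 165; 0 0 0 0 0.004 0 165; 0 0 0 0 0.003 0 165; 0 0 0 0 0.002 0 165; 0 0 0 0 0 0 165; 0 0 0 0 0 0 165"
}}

```text
time: 12.6
position: [0.6444, -0.0783, 0.1088]
tool_rot: [0.178, 0.984, 0.0, 0.0]
ft_force: [0.3, 0.6, -0.2]
finger_gap: 0.0302
```

```bash
python3 st.py
```

```text
t 12.6 pos [ 0.6444 -0.0783  0.1088] tool yaw->tab ang 1.21 radial 0.0824 tang 0.0098 gap 0.0302 F [ 0.3  0.6 -0.2] F_tan 0.7 tilt [0. 0.]
j [ 0.13  0.66 -0.14  1.87  0.15  0.62  1.11]
```

{"method": "send_rows", "body": {
  "steps": "0 0 0 0 0.0005 0 165; 0 0 0 0 0 0 165; 0 0 0 0 0 0 165; 0 0 0 0 -0.008 0 165; 0 0 0 0 0 0 165; 0 0 0 0 0 -0.035 165; 0 0 0 0 0 -0.045 165; 0 0 0 0.01 -0.02 0 165"
}}

```text
time: 13.6
position: [0.6281, -0.0995, 0.192]
tool_rot: [0.177, 0.984, 0.001, 0.003]
ft_force: [-0.7, -0.3, -0.9]
finger_gap: 0.0296
```

{"method": "send_rows", "body": {
  "steps": "0 0 0 0.018 -0.03 0 255; 0 0 0 0.019 -0.033 0 255; 0 0 0 0.019 -0.033 0 255; 0 0 0.02 0.018 -0.032 0 255; 0 0 0 0 0 0 255; 0 0 0 0 0 0 255; 0 0 0 0 0 0 255; 0 0 0 0 0 0 255"
}}

```text
time: 14.6
position: [0.5118, -0.194, 0.1884]
tool_rot: [0.187, 0.982, 0.0, 0.0]
ft_force: [-0.3, 1.3, -0.1]
finger_gap: -0.0
```

```bash
python3 st.py
python3 - <<'E'
from spots import *; from rig import *
S7=snapshot('scene');T7=snapshot('top');pickle.dump((S7,T7),open('st8.pkl','wb'))
tz=lambda l:[(205+(x+.5)/5-.5,125+(y+.5)/5-.5) for x,y in l]
s7=lambda l:[(140+(x+.5)/5-.5,120+(y+.5)/5-.5) for x,y in l]
ang(T7,tz([(406,333)])[0],tz([(360,283),(474,321),(453,382),(385,397),(339,346)]),4,85,140)
ang(S7,s7([(372,311)])[0],s7([(375,257),(299,288),(449,281),(449,336),(370,371)]),4,65,130)
def crop(d,x,y,w,h,f,n): cv2.imwrite(n,cv2.resize(d['color'][y:y+h,x:x+w],None,fx=f,fy=f,interpolation=cv2.INTER_CUBIC))
crop(T7,205,125,160,120,5,'pics/t8.png'); crop(S7,140,100,140,110,5,'pics/s8.png')
s=get_state();a,_=psi(s)
E
```

```text
t 14.6 pos [ 0.5118 -0.194   0.1884] tool yaw->tab ang 0.13 radial 0.0014 tang -0.1451 gap -0.0 F [-0.3  1.3 -0.1] F_tan 1.1 tilt [0. 0.]
j [ 0.38  0.45 -0.17  2.04  0.12  0.66  1.33]
hub [ 0.564 -0.058] fit c (0.5643-0.0579j) r 0.0381 phase mod60 0.11 spot angs [ 60.7 300.9 240.  178.6 119. ] r [0.0388 0.0374 0.0372 0.0381 0.0386]
hub [ 0.5647 -0.0579] fit c (0.5637-0.0593j) r 0.0384 phase mod60 0.01 spot angs [240.9 299.7 180.6 120.5  59.4] r [0.039  0.0392 0.0381 0.0377 0.0376]
```

View pics/t8.png

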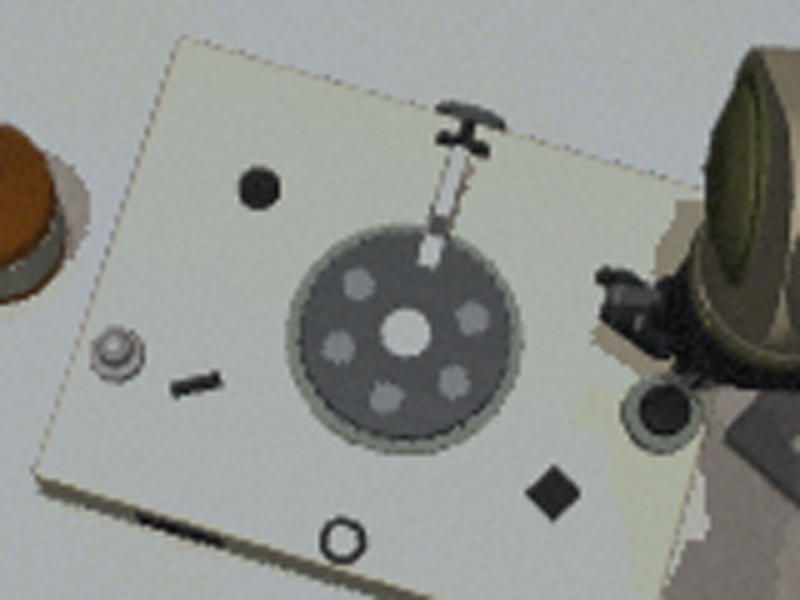

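View pics/s8.png

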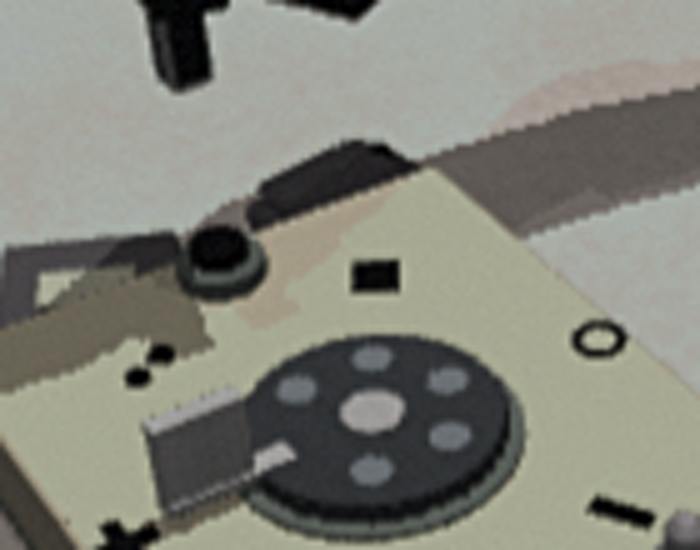

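The turret is at 0.0–0.1° in both views: the tab points at the cross, and the button at (217,248) in the scene crop is free. Now for the button: align and descend above it.

{"method": "send_rows", "body": {
  "steps": "0 0 0 0.0015 -0.0025 0.01 255; 0 0 0 0 0 0.02 255; 0 0 0 0 0 0.025 255; 0 0 0 0 0 0.02 255; 0 0 0 0 0 0.006 255; 0 0 0 0 0 0 255; 0 0 0 0 0 0 255; 0 0 0 0 0 0 255"
}}

```text
time: 15.7
position: [0.5093, -0.1966, 0.1083]
tool_rot: [0.188, 0.982, -0.0, 0.001]
ft_force: [0.3, 0.0, 0.2]
finger_gap: -0.0004
```

```bash
python3 st.py
python3 - <<'E'
from h import *; from rig import *
S=snapshot('scene')
def crop(d,x,y,w,h,f,n): cv2.imwrite(n,cv2.resize(d['color'][y:y+h,x:x+w],None,fx=f,fy=f,interpolation=cv2.INTER_CUBIC))
crop(S,155,100,70,70,9,'pics/s9.png')
E
```

```text
t 15.7 pos [ 0.5093 -0.1966  0.1083] tool yaw->tab ang 0.05 radial 0.0002 tang -0.1484 gap -0.0004 F [0.3 0.  0.2] F_tan 0.1 tilt [ 0.001 -0.   ]
j [ 0.36  0.57 -0.14  2.11  0.16  0.47  1.29]
```

View pics/s9.png

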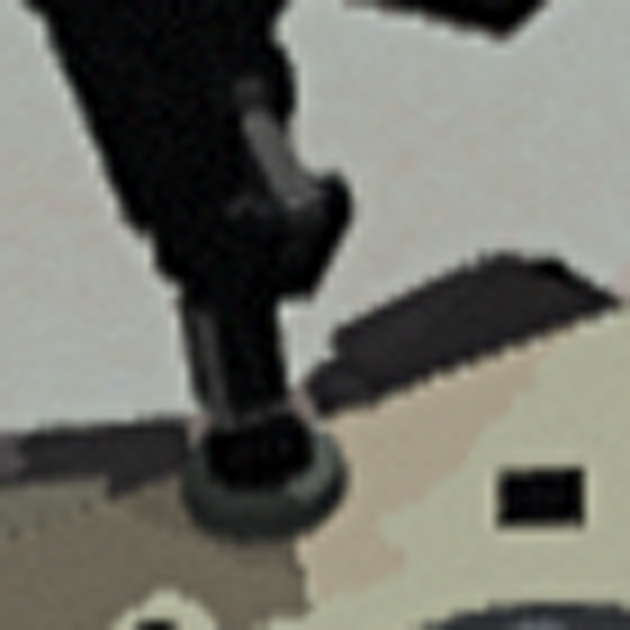

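{"method": "send_rows", "body": {
  "steps": "0 0 0 0 0 0.006 255; 0 0 0 0 0 0.004 255; 0 0 0 0 0 0.002 255; 0 0 0 0 0 0.002 255; 0 0 0 0 0 0.002 255; 0 0 0 0 0 0 255; 0 0 0 0 0 0 255; 0 0 0 0 0 0 255"
}}

```text
time: 16.75
position: [0.5095, -0.1967, 0.0952]
tool_rot: [0.188, 0.982, -0.001, 0.002]
ft_force: [-10.6, 3.6, 51.4]
finger_gap: 0.0001
```

```bash
python3 st.py
```

```text
t 16.75 pos [ 0.5095 -0.1967  0.0952] tool yaw->tab ang 0.04 radial 0.0005 tang -0.1484 gap 0.0001 F [-10.6   3.6  51.4] F_tan -0.6 tilt [ 0.003 -0.002]
j [ 0.35  0.59 -0.13  2.12  0.17  0.44  1.29]
```

51 N means a hard stop. I'll ease off and read how force varies with height.

{"method": "send_rows", "body": {
  "steps": "0 0 0 0 0 -0.0026 255; 0 0 0 0 0 0 255; 0 0 0 0 0 0 255; 0 0 0 0 0 0 255; 0 0 0 0 0 0 255; 0 0 0 0 0 0 255; 0 0 0 0 0 0 255; 0 0 0 0 0 0 255"
}}

```text
time: 17.75
position: [0.5094, -0.1967, 0.0958]
tool_rot: [0.188, 0.982, -0.0, 0.001]
ft_force: [-3.5, 1.1, 24.2]
finger_gap: -0.0001
```

```bash
python3 st.py
python3 - <<'E'
from h import *; from rig import *;import pickle
S=snapshot('scene');T=snapshot('top');pickle.dump((S,T),open('st10.pkl','wb'))
def crop(d,x,y,w,h,f,n): cv2.imwrite(n,cv2.resize(d['color'][y:y+h,x:x+w],None,fx=f,fy=f,interpolation=cv2.INTER_CUBIC))
crop(S,165,130,45,35,16,'pics/s10.png')
E
```

```text
t 17.75 pos [ 0.5094 -0.1967  0.0958] tool yaw->tab ang 0.05 radial 0.0004 tang -0.1484 gap -0.0001 F [-3.5  1.1 24.2] F_tan -0.2 tilt [ 0.002 -0.001]
j [ 0.35  0.59 -0.13  2.12  0.17  0.45  1.29]
```

View pics/s10.png

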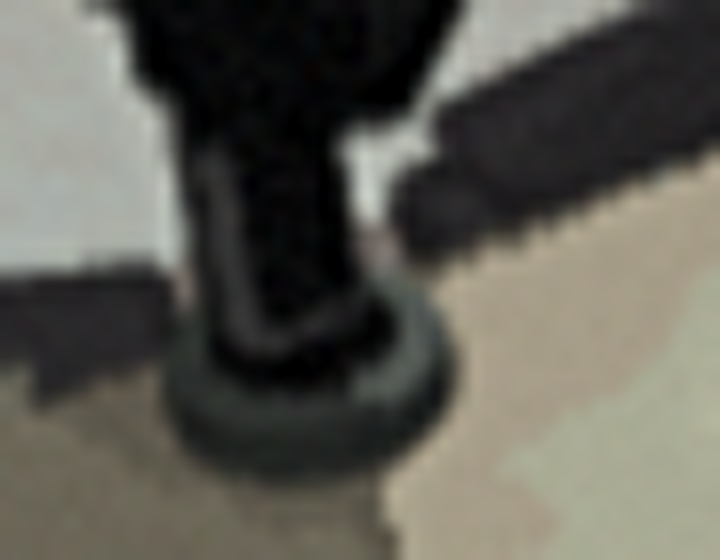

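Run:
```python
from h import *; import pickle
S0,T0=pickle.load(open('st.pkl','rb'));S7,T7=pickle.load(open('st7.pkl','rb'))
tz=lambda x,y:[322+(x+.5)/16-.5,192+(y+.5)/16-.5]
sz=lambda x,y:[165+(x+.5)/16-.5,135+(y+.5)/16-.5]
for a in((255,240),(261,240)):
  for b in((300,213),(300,225)):
    p,e=tri(T0,tz(*a),S7,sz(*b));print(a,b,p.round(4),round(e,4),pol(p))
# predicted image of button top circle for z
P=C+.148*np.array([np.cos(np.radians(YAW-90)),np.sin(np.radians(YAW-90))]);print(P)
th=np.linspace(0,2*np.pi,60)
for z in(.09,.0966,.102):
    for n,d,o in(('S',S7,(165,135)),('T',T0,(322,192))):
        u=proj(d,np.c_[P[0]+.014*np.cos(th),P[1]+.014*np.sin(th),np.full(60,z)]);u=(u-o+.5)*16-.5
        print(n,z,u.min(0).round(),u.max(0).round())
```

```text
(255, 240) (300, 213) [ 0.5093 -0.1948  0.1005] 0.0012 (np.float64(0.1467), np.float64(-90.13))
(255, 240) (300, 225) [ 0.5096 -0.1951  0.0984] 0.0009 (np.float64(0.1469), np.float64(-89.98))
(261, 240) (300, 213) [ 0.509  -0.1956  0.1001] 0.0004 (np.float64(0.1475), np.float64(-90.1))
(261, 240) (300, 225) [ 0.5093 -0.1959  0.098 ] 0.0002 (np.float64(0.1477), np.float64(-89.95))
[ 0.50907748 -0.19611162]
S 0.09 [214. 214.] [401. 323.]
T 0.09 [173. 170.] [336. 330.]
S 0.0966 [207. 178.] [396. 287.]
T 0.0966 [180. 162.] [343. 323.]
S 0.102 [202. 148.] [391. 257.]
T 0.102 [185. 156.] [349. 317.]
```

{"method": "send_rows", "body": {
  "steps": "0 0 0 0 0 -0.0035 255; 0 0 0 0 0 0 255; 0 0 0 0 0 0 255; 0 0 0 0 0 0 255; 0 0 0 0 0 0 255; 0 0 0 0 0 0 255; 0 0 0 0 0 0 255; 0 0 0 0 0 0 255"
}}

```text
time: 18.85
position: [0.5092, -0.1966, 0.0977]
tool_rot: [0.188, 0.982, -0.0, 0.0]
ft_force: [3.0, -1.3, 5.0]
finger_gap: -0.0
```

```bash
python3 st.py
```

```text
t 18.85 pos [ 0.5092 -0.1966  0.0977] tool yaw->tab ang 0.06 radial 0.0001 tang -0.1484 gap -0.0 F [ 3.  -1.3  5. ] F_tan -0.1 tilt [ 0.001 -0.   ]
j [ 0.36  0.58 -0.13  2.12  0.17  0.45  1.29]
```

At 0.0977 m, above the hard stop, the spring still pushes back with about 5 N. So the button was fully in. Now I'll release it and retreat.

{"method": "send_rows", "body": {
  "steps": "0 0 0 0 0 -0.003 255; 0 0 0 0 0 -0.005 255; 0 0 0 0 0 -0.01 255; 0 0 0 0 0 -0.02 255; 0 0 0 0 0 -0.03 255; 0 0 0 0 0 -0.03 255; 0 0 0 0 0 -0.02 255; 0 0 0 0 0 0 255"
}}

```text
time: 19.85
position: [0.5091, -0.1965, 0.2173]
tool_rot: [0.188, 0.982, -0.0, 0.001]
ft_force: [-1.0, 0.3, -0.5]
finger_gap: -0.0001
```

```bash
python3 st.py
python3 - <<'E'
from spots import *; from rig import *
S7=snapshot('scene');T7=snapshot('top');pickle.dump((S7,T7),open('st11.pkl','wb'))
tz=lambda l:[(205+(x+.5)/5-.5,125+(y+.5)/5-.5) for x,y in l]
s7=lambda l:[(140+(x+.5)/5-.5,120+(y+.5)/5-.5) for x,y in l]
ang(T7,tz([(406,333)])[0],tz([(360,283),(474,321),(453,382),(385,397),(339,346)]),4,85,140)
ang(S7,s7([(372,311)])[0],s7([(375,257),(299,288),(449,281),(449,336),(370,371)]),4,65,130)
S0,T0=pickle.load(open('st7.pkl','rb'))
a=cv2.resize(S0['color'][135:170,165:205],None,fx=9,fy=9,interpolation=cv2.INTER_CUBIC);b=cv2.resize(S7['color'][135:170,165:205],None,fx=9,fy=9,interpolation=cv2.INTER_CUBIC)
cv2.imwrite('pics/b11.png',np.hstack([a,b]))
cv2.imwrite('pics/s11.png',S7['color']);cv2.imwrite('pics/t11.png',T7['color'])
# black blob rows of the button, and symbol check
for d in(S0,S7):
    g=cv2.cvtColor(d['color'],cv2.COLOR_BGR2GRAY)[140:158,174:194];y,x=np.nonzero(g<22);print(len(y),y.min()+140,y.max()+140,y.mean()+140,x.mean()+174)
E
```

```text
t 19.85 pos [ 0.5091 -0.1965  0.2173] tool yaw->tab ang 0.05 radial 0.0001 tang -0.1484 gap -0.0001 F [-1.   0.3 -0.5] F_tan -0.1 tilt [ 0.002 -0.001]
j [ 0.4   0.41 -0.18  2.02  0.11  0.72  1.34]
hub [ 0.564 -0.058] fit c (0.5643-0.0578j) r 0.038 phase mod60 0.13 spot angs [ 60.6 301.  240.  178.6 119.1] r [0.0387 0.0374 0.0372 0.0381 0.0387]
hub [ 0.5647 -0.0579] fit c (0.5637-0.0593j) r 0.0384 phase mod60 -0.04 spot angs [240.9 299.7 180.5 120.4  59.4] r [0.0391 0.0392 0.0381 0.0376 0.0376]
78 146 153 149.4102564102564 183.01282051282053
74 146 153 149.47297297297297 183.24324324324326
```

View pics/b11.png

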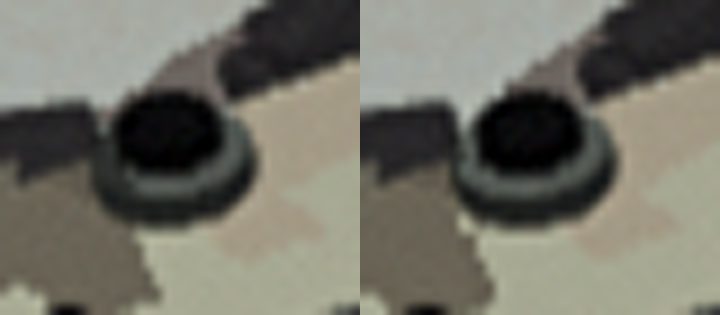

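View pics/s11.png

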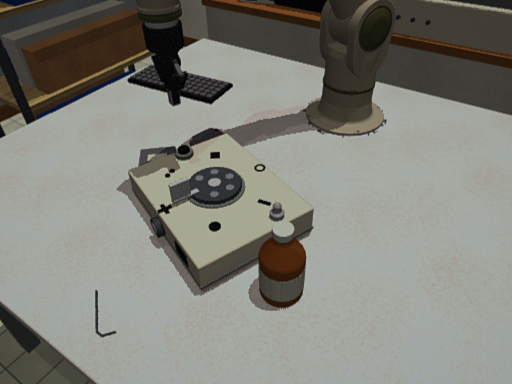

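View pics/t11.png

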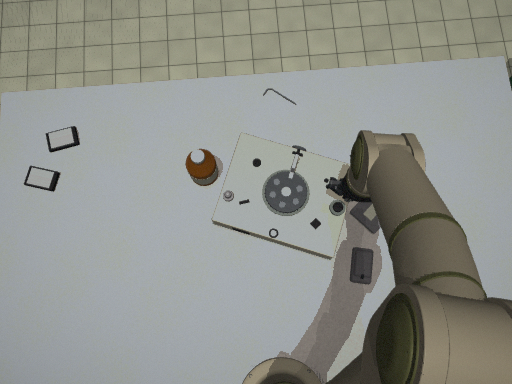

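```bash
python3 - <<'E'
from h import *; import pickle
S,T=pickle.load(open('st11.pkl','rb'))
g=cv2.cvtColor(T['color'],cv2.COLOR_BGR2GRAY)
m=np.zeros_like(g);m[152:170,288:302]=(g[152:170,288:302]>178)
y,x=np.nonzero(m);print(len(y),x.min(),x.max(),y.min(),y.max())
q=ray(T,np.c_[x,y],.136)[:,:2];print(pol(q.mean(0)))
u,s,v=np.linalg.svd(q-q.mean(0));d=v[0]*np.sign(v[0,0]);print(np.degrees(np.arctan2(d[1],d[0]))-YAW)
E
python3 -c "
from rig import *
print(finish_job())"
```

```text
the job is handed in; nothing more can be done
NoneTraceback (most recent call last):
  File "<stdin>", line 5, in <module>
    return umr_minimum(a, axis, None, out, keepdims, initial, where)
ValueError: zero-size array to reduction operation minimum which has no identity
```

The job is done and handed in at about 20 s of the 58 s allowed. The tab points at the cross, and the button was then pressed fully in and let out.

**Turret:** I pushed the tab about 135° counter-clockwise with one fingertip. The first look showed it 1.1° short, so I nudged it on before touching the button. The last check gave +0.13° in the top view and −0.04° in the scene view.

**Button:** I pressed it to its hard stop. The wrist force read 51 N there, more than I intended but well below the 120 N limit. On the way out it still pushed back with about 5 N, and afterwards its outline matched the picture from before the press.

**Surroundings:** Symbol positions taken after the first push showed the box had not moved. I did not measure them again after the nudge and the press. In the final pictures the box, collet and bottle look unmoved, as do the mouse and die box where the arm does not hide them. The arm was about 120 mm above the button, touching nothing.

**Checks that failed or disagreed:**
- **Tab angle:** the final angle comes from the turret's spots, which matched the fin's direction at the start. A last direct check on the fin failed because its brightness threshold found no pixels, and the job was handed in without repeating it.
- **Button height:** my first estimate of the button's top, 0.0966 m, was too low. The hard stop (about 0.096 m) and a re-measurement put it at 0.100–0.102 m, which explains the higher press force.

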